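# Stand the blue glazed ware on its kiln stilts

## Task

Load the kiln shelf for the decoration firing: stand the three blue glazed pieces upright and centred on the three stilts, each on the stilt of its own size, the egg cup on the smallest, the mug on the middle one and the vase on the largest. Set each piece down gently instead of letting it drop, and leave the stilts and the unglazed white pieces standing where they are.

Things in the scene. Friction and masses are not known exactly. Their poses are not given: they have to be found in the camera images.
- blue_eggcup: Egg cup, 65 mm tall: round flat foot 52 mm across, thin stem (20 mm across at height 20 mm), open bowl 49 to 50 mm across between the heights 45 and 65 mm (rim; wall 4 mm). Origin: centre of its underside, z up its axis. Glossy dark blue glazed with gold decoration, about 90 g, standing upright on the table.
- blue_mug: Mug without a lid, 82 mm tall, tapering from 74 mm across at its flat foot to 60 mm at the rim (64 mm at height 60 mm; wall 4 mm), with one loop handle that reaches 62 mm from the axis in the direction of its own +y. Origin: centre of its underside, z up its axis. Glossy dark blue glazed with gold decoration, about 260 g, standing upright on the table.
- blue_vase: Bottle vase, 130 mm tall: flat foot 96 mm across, round belly 104 mm across at height 20 to 36 mm, slim neck 35 to 37 mm across between the heights 90 and 118 mm, flared lip 42 mm across at the top. Origin: centre of its underside, z up its axis. Glossy dark blue glazed with gold decoration, about 360 g, standing upright on the table.
- bisque_eggcup: Egg cup, 65 mm tall: round flat foot 52 mm across, thin stem (20 mm across at height 20 mm), open bowl 49 to 50 mm across between the heights 45 and 65 mm (rim; wall 4 mm). Origin: centre of its underside, z up its axis. Unglazed, matt cream-white bisque; not to be moved.
- bisque_mug: Mug without a lid, 82 mm tall, tapering from 74 mm across at its flat foot to 60 mm at the rim (64 mm at height 60 mm; wall 4 mm), with one loop handle that reaches 62 mm from the axis in the direction of its own +y. Origin: centre of its underside, z up its axis. Unglazed, matt cream-white bisque; not to be moved.
- bisque_vase: Bottle vase, 130 mm tall: flat foot 96 mm across, round belly 104 mm across at height 20 to 36 mm, slim neck 35 to 37 mm across between the heights 90 and 118 mm, flared lip 42 mm across at the top. Origin: centre of its underside, z up its axis. Unglazed, matt cream-white bisque; not to be moved.
- stilt_small: The smallest of the three kiln stilts: a loose reddish clay star with three arms and a dark wire pin standing up at the end of each, 44 mm across over the arm ends; the pins stand 18 mm from its centre and their tips are 22 mm above its underside. It stands on the kiln shelf. Origin: centre of its underside, z up. The stilt for the egg cup.
- stilt_medium: The middle one of the three kiln stilts: a loose reddish clay star with three arms and a dark wire pin standing up at the end of each, 62 mm across over the arm ends; the pins stand 27 mm from its centre and their tips are 22 mm above its underside. It stands on the kiln shelf. Origin: centre of its underside, z up. The stilt for the mug.
- stilt_large: The largest of the three kiln stilts: a loose reddish clay star with three arms and a dark wire pin standing up at the end of each, 84 mm across over the arm ends; the pins stand 38 mm from its centre and their tips are 22 mm above its underside. It stands on the kiln shelf. Origin: centre of its underside, z up. The stilt for the vase.
- kiln_shelf: Kiln shelf, a fixed off-white slab 300 mm (its x) by 320 mm (its y) by 14 mm thick on three short posts; its top is 36 mm above the table. Origin: on the table under its centre.
Not all that is in view belongs to the job. What is shaped like the stilt_large but pink or turquoise is not meant. What is shaped like the blue_vase but red is not meant.

How it is judged (in metres and radians):
At the end, for the whole second after the job is handed in: Each blue piece stands released, at rest and upright (0.08 rad) on the pins of its own stilt, its foot 19 to 25 mm above the stilt's underside and within 9 mm of its centre; the stilts are level; stilts and unglazed pieces are within 30 mm of where they began (horizontal distance between blue_eggcup and stilt_small below 0.009 m and z of blue_eggcup in the frame of stilt_small between 0.019 and 0.025 m and angle between each of blue_eggcup, stilt_small, blue_mug, stilt_medium, blue_vase, stilt_large's own z axis and vertical below 0.08 rad and contact force between blue_eggcup and stilt_small above 0.2 N and linear speed of each of blue_eggcup, blue_mug, blue_vase below 0.02 m/s and angular speed of each of blue_eggcup, blue_mug, blue_vase below 0.2 rad/s and distance of each of stilt_small, stilt_medium, stilt_large, bisque_eggcup, bisque_mug, bisque_vase from where it was at the start of the episode below 0.03 m and horizontal distance between blue_mug and stilt_medium below 0.009 m and z of blue_mug in the frame of stilt_medium between 0.019 and 0.025 m and contact force between blue_mug and stilt_medium above 0.2 N and horizontal distance between blue_vase and stilt_large below 0.009 m and z of blue_vase in the frame of stilt_large between 0.019 and 0.025 m and contact force between blue_vase and stilt_large above 0.2 N and angle between each of bisque_eggcup, bisque_mug, bisque_vase's own z axis and vertical below 0.1 rad); the robot touches nothing.
It fails at once if an unglazed piece shifted by more than 30 mm or knocked over (distance of any of bisque_eggcup, bisque_mug, bisque_vase from where it was at the start of the episode above 0.03 m or angle between any of bisque_eggcup, bisque_mug, bisque_vase's own z axis and vertical above 0.35 rad).
It fails at once if the blue eggcup dropped or flung (faster than 0.5 m/s with no finger on it: a fall of more than about 13 mm) (linear speed of blue_eggcup above 0.5 m/s and contact force between blue_eggcup and the fingers below 0.01 N).
It fails at once if the blue mug dropped or flung (faster than 0.5 m/s with no finger on it: a fall of more than about 13 mm) (linear speed of blue_mug above 0.5 m/s and contact force between blue_mug and the fingers below 0.01 N).
It fails at once if the blue vase dropped or flung (faster than 0.5 m/s with no finger on it: a fall of more than about 13 mm) (linear speed of blue_vase above 0.5 m/s and contact force between blue_vase and the fingers below 0.01 N).
It also fails if it takes over 115 s, if anything falls off the work surface, if the arm or the gripper's body presses on something with over 40 N, if the wrist force passes 120 N, or if a joint passes its speed limit or range.

## Robot

A 7-joint arm with a two-finger parallel gripper is mounted at the origin on the work surface. World frame = base frame: x ahead of the robot, y to its left, z up, the work surface at z = 0. Lengths are in m, angles in degrees, forces in N, time in s.
With the tool pointing down it reaches from about 0.35 to 0.775 m from the base axis. Payload 3.1 kg.
Tool frame: the origin (TCP) lies on the centre line of the jaws, within the pads' length; the fingertips stand 22 mm ahead of it and the grasp point (between the pads) lies 3 mm ahead of it; z points along the fingers, y is the line along which they close (so a half turn about z gives the same grasp; the last joint's range is limited). The gripper opens to 85 mm and grips with 20 to 120 N. Pads are 22 mm wide; open, the fingers measure 114 mm over their backs; the gripper's body (76 mm by 85 mm) begins 54 mm behind the grasp point. The pads swing forward as they close: fully open they stand 13 mm farther back than shut.
Start: joints at [-79.337, 17.813, 0.802, 86.603, -0.252, 75.585, -1.558], TCP at [0.124, 0.536, 0.253] pointing down, gripper open.
Joint ranges: [-154.91, 154.91], [-16.99, 109.72], [-72.82, 74.43], [7.12, 147.25], [-82.49, 262.49], [11.32, 116.49], [-174.64, 174.64]. Speed limits (degrees/s): [159.86, 159.86, 180, 180, 180, 180, 180].

## Interface

Orientations are given as [roll, pitch, yaw] about the fixed x, y, z axes, in that order (R = Rz(yaw) Ry(pitch) Rx(roll)).
In Python, from station import arm gives the robot as it stands.
- The arm moves only by the tool apply_moves, never from a script. Its argument "deltas" is a list that holds one entry, the list of rows, each a list of 7 numbers: the closure, from -1 (fully open) to 1 (shut), then the shift along the tool's x, y, z in cm, then the turn, a rotation vector about the tool's x, y, z in degrees. A call has exactly 10 rows; each row is the pose to reach, as a shift and turn from the pose commanded when the call began, along the tool's axes at that moment; what a row does not reach only later rows make up. A row lasts 1/10 s, in which the tool goes at most 50 mm and 8.59 degrees, less where a joint would pass 70% of its speed; a pose out of reach is approached as far as the arm can. A call with a gripper value outside its range is refused whole. The fingers move at their own pace and stop on an object; the grip force is fixed at half the most. Time passes only in rows, so rows that repeat a pose let the fingers close, or fill a call up. It gives the time, the measured TCP pose, the force, the opening and the grip force at its end, in the units of the state.
- arm.read_state(): the state, without advancing time (a new reading comes with each control period).
- arm.read_camera(name): name is "scene" or "top"; returns the picture (400x640x3 uint8, red, green, blue); there is no depth.
- arm.camera_params(name): a dict with "camera_matrix" (3x3 intrinsics, pixels), "k1" (the pictures are not rectified: a ray, as slopes to the right and down, at radius r is drawn at 1 + k1 r^2 times it, then the intrinsics apply), "world_to_cam" (4x4, takes a point from world to camera coordinates). Camera axes: x right, y down, z forward; pixel columns grow to the right and rows downward; lengths in m; the calibration is good to about 2 mm. A picture is of the moment at which its call begins. camera_params takes no time and is no camera call.
- arm.close_job(): hands the job in; it is judged then, once.
Trained networks look in the newest picture that a camera, given by its name, has taken for a name from the list of things; names that differ only in an ending like _2 or _b are one class to them, and where a whole thing is asked for, a point or a joint stands for the part that bears it (a point fixed in the world has none). Each returns a list of dicts, best first, with "conf" (0 to 1); they miss things now and then, are a little off and sometimes report something else, mostly with a low value. They report only what shows in the picture. A call takes as long as a camera call. They do not tell look-alikes from the thing itself.
- arm.boxes_of(camera, thing): "location" ([column, row] in pixels, amid what is visible of it).
The state is a dict: "time_s": time; "q": joint angles; "dq": joint speeds; "effort": joint torques, N m; "ee_pos": TCP position; "tool_rot": TCP orientation; "wrist_force": force on the tool from outside, world axes, zero at the start; "wrist_torque": the same for the moment, N m; "finger_gap": finger opening in m; "finger_force": force on a finger pad.
Only numpy, scipy, OpenCV 4.12 (cv2) and the standard library are available. Lean on these libraries where they do the work, as an engineer would, in place of code of your own. Each camera call takes 0.05 s, during which the arm holds its last target. There are 200 camera calls.

## Working session

There is one attempt and no reset: what is moved stays moved. The work goes in short steps, Python scripts to look and compute and a tool call to move; the robot and the scene stay as the last step left them, time stands still between calls to the robot, and variables do not carry over. Pictures are saved under pics/ and viewed, at most 14 in all, crops included, and the job is handed in when it is done.

Besides the shell and the picture viewer there is one more tool, called after "Emit:" as name([rows], argument=value, ...), one row to a line, values as JSON. apply_moves: Moves the arm, as the interface text tells. Its arguments: {"type":"object","properties":{"deltas":{"type":"array"}},"required":["deltas"]}

```bash
mkdir -p pics
python3 - <<'E'
from station import arm
import cv2,numpy as np
for c in("scene","top"):
    im=arm.read_camera(c); cv2.imwrite(f"pics/{c}0.png",im[:,:,::-1])
    p=arm.camera_params(c); print(c,np.round(p["camera_matrix"],1).tolist(),p["k1"],np.round(p["world_to_cam"],4).tolist())
    for t in "blue_eggcup blue_mug blue_vase bisque_eggcup bisque_mug bisque_vase stilt_small stilt_medium stilt_large kiln_shelf".split():
        print(t,[(np.round(d["location"],1).tolist(),round(d["conf"],2)) for d in arm.boxes_of(c,t)])
s=arm.read_state();print(s)
E
```

```text
scene [[373.7, 0.0, 318.5], [0.0, 373.7, 197.6], [0.0, 0.0, 1.0]] 2.7382598903740992e-05 [[0.8648, 0.502, -0.0097, -0.4145], [0.344, -0.6066, -0.7167, -0.1482], [-0.3657, 0.6165, -0.6973, 1.2004], [0.0, 0.0, 0.0, 1.0]]
blue_eggcup [([349.3, 131.0], 0.54)]
blue_mug [([232.0, 266.1], 0.98)]
blue_vase [([290.9, 300.7], 0.76), ([163.6, 309.7], 0.72), ([396.8, 148.4], 0.58)]
bisque_eggcup [([389.5, 116.2], 0.55)]
bisque_mug [([399.8, 147.0], 0.84)]
bisque_vase [([229.6, 334.8], 0.75)]
stilt_small [([332.7, 181.5], 0.44)]
stilt_medium []
stilt_large [([373.7, 221.9], 0.68), ([228.0, 217.3], 0.65), ([282.4, 389.2], 0.53), ([231.8, 266.8], 0.16)]
kiln_shelf [([343.9, 218.0], 0.72)]
top [[363.0, 0.0, 321.7], [0.0, 363.0, 199.1], [0.0, 0.0, 1.0]] -0.06571790068603321 [[-0.0207, -0.9996, -0.0206, -0.0018], [-0.9917, 0.0232, -0.1268, 0.477], [0.1272, 0.0178, -0.9917, 0.9603], [0.0, 0.0, 0.0, 1.0]]
blue_eggcup [([208.4, 222.1], 0.71)]
blue_mug [([426.8, 213.8], 0.71)]
blue_vase [([423.3, 154.4], 0.94), ([482.1, 232.4], 0.84)]
bisque_eggcup [([160.0, 189.1], 0.81), ([472.8, 177.9], 0.21)]
bisque_m
[... 312 characters left out ...]
[-79.33623517,  17.81189138,   0.80048298,  86.60386061,
        -0.25173479,  75.58317921,  -1.55861594]), 'dq': array([-5.04672703e-05,  1.57993842e-02,  1.09976010e-01,  8.18482626e-03,
        1.52452960e-02, -3.35784393e-02,  4.48109523e-02]), 'effort': array([ 2.84583621e-04, -3.79817998e+01,  1.45812398e-01, -2.30869263e+01,
        1.19912572e-02,  2.01946372e-03, -3.01199850e-05]), 'ee_pos': array([0.12417796, 0.53581187, 0.25330776]), 'tool_rot': array([1.79997141e+02, 9.66694082e-04, 1.66952838e+02]), 'wrist_force': array([-0.37174331, -0.28529603, -0.89266348]), 'wrist_torque': array([ 0.00221913, -0.02114188,  0.02313668]), 'finger_force': 0.0, 'finger_gap': 0.08515752443578094}
```

View pics/scene0.png

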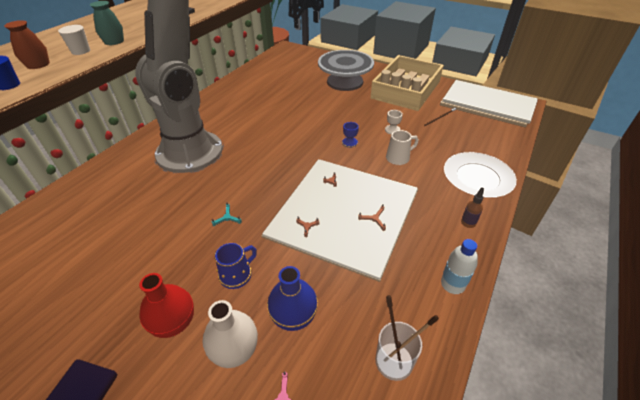

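View pics/top0.png

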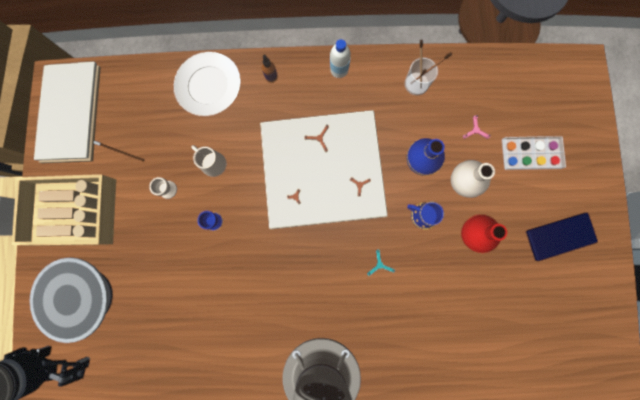

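The top view shows the blue vase at (427,155), mug at (428,214) and egg cup at (209,221). The stilts on the shelf are small (294,197), medium (360,185) and large (319,138).

Possible mix-ups:
- **Blue vase:** the red vase (483,233) and the white vase (471,177).
- **Large stilt:** the pink (476,128) and turquoise (380,264) stilts.
- **Mug and egg cup:** the white mug (208,160) and white egg cup (162,188).

I'm choosing the dark blue pieces and the reddish stilts on the shelf. One close crop will confirm the choice.

```bash
cat > h.py <<'E'
from station import arm
import cv2,numpy as np
from scipy.optimize import minimize
P={c:arm.camera_params(c) for c in("scene","top")}
def proj(c,X):
    p=P[c];T=np.array(p["world_to_cam"]);Y=np.asarray(X)@T[:3,:3].T+T[:3,3]
    s=Y[:,:2]/Y[:,2:];s=s*(1+p["k1"]*(s**2).sum(1,keepdims=True))
    K=np.array(p["camera_matrix"]);return s@K[:2,:2].T+K[:2,2]
def unproj(c,uv,z):
    f=lambda q:((proj(c,[[q[0],q[1],z]])[0]-uv)**2).sum()
    return minimize(f,[.45,0],method="Nelder-Mead",options=dict(xatol=1e-5,fatol=1e-6)).x
def blue(im):
    h=cv2.cvtColor(im,cv2.COLOR_RGB2HSV);return ((h[...,0]>108)&(h[...,0]<135)&(h[...,1]>110)).astype(np.uint8)
def clay(im):
    h=cv2.cvtColor(im,cv2.COLOR_RGB2HSV);return (((h[...,0]<15)|(h[...,0]>172))&(h[...,1]>75)).astype(np.uint8)
S=4
def sil(c,shape,x,y,z0,yaw=None):
    m=np.zeros((400*S,640*S),np.uint8);a=np.linspace(0,2*np.pi,40,endpoint=False)
    rings=[proj(c,np.c_[x+r*np.cos(a),y+r*np.sin(a),0*a+z0+h]) for h,r in shape]
    for A,B in zip(rings,rings[1:]):
        cv2.fillConvexPoly(m,cv2.convexHull(np.float32(np.r_[A,B])*S+S/2-.5).astype(np.int32),1)
    if yaw is not None: # handle loop
        d=np.array([np.cos(yaw),np.sin(yaw)]);t=np.linspace(0,np.pi,15)
        rr=.032+.025*np.sin(t);hh=.042+.022*np.cos(t)
        q=proj(c,np.c_[x+rr*d[0],y+rr*d[1],z0+hh])*S
        cv2.polylines(m,[q.astype(np.int32)],False,1,thickness=int(9*S/2.6))
    return cv2.resize(m*255,(640,400),interpolation=cv2.INTER_AREA)/255.
EGG=[(0,.026),(.004,.026),(.008,.014),(.02,.01),(.03,.014),(.038,.021),(.045,.0245),(.065,.025)]
MUG=[(0,.037),(.06,.032),(.082,.030)]
VASE=[(0,.048),(.01,.0505),(.02,.052),(.036,.052),(.055,.045),(.07,.033),(.08,.023),(.09,.0185),(.118,.0175),(.13,.021)]
E
python3 - <<'E'
from h import *
t=cv2.imread("pics/top0.png");s=cv2.imread("pics/scene0.png")
cv2.imwrite("pics/crop.png",np.vstack([cv2.resize(t[95:245,150:510],(800,333)),cv2.resize(s[110:350,120:480],None,fx=1.11,fy=1.11)[:267] if 0 else np.pad(cv2.resize(s[110:350,120:480],(400,267)),((0,0),(0,400),(0,0)))]))
for c,im in(("top",t),("scene",s)):
    for f,n in((blue,"blue"),(clay,"clay")):
        m=f(im[:,:,::-1].copy()); k,l,st,ce=cv2.connectedComponentsWithStats(m)
        print(c,n,[(np.round(ce[i],1).tolist(),int(st[i,4])) for i in range(1,k) if st[i,4]>25 and (n=="blue" or st[i,4]<300)])
E
```

```text
top blue [([340.4, 44.8], 93), ([425.0, 156.2], 853), ([512.4, 160.8], 49), ([431.6, 213.2], 366), ([416.0, 213.7], 113), ([209.2, 220.2], 325), ([561.3, 236.3], 1931)]
top clay [([319.0, 137.6], 120), ([511.0, 145.6], 75), ([436.1, 145.8], 27), ([554.8, 160.0], 71), ([486.2, 170.8], 38), ([359.5, 184.5], 87), ([294.9, 196.2], 55), ([58.4, 368.2], 56), ([69.0, 367.5], 33)]
scene blue [([6.9, 74.1], 455), ([350.3, 128.7], 166), ([349.9, 141.5], 84), ([468.6, 246.8], 181), ([228.5, 253.6], 453), ([236.3, 269.6], 554), ([291.8, 300.8], 1700), ([293.4, 327.2], 56), ([80.6, 391.8], 510)]
scene clay [([110.8, 3.6], 30), ([244.4, 33.9], 27), ([216.9, 38.9], 54), ([256.1, 47.0], 27), ([231.2, 52.7], 45), ([134.8, 80.6], 36), ([78.4, 123.6], 79), ([108.1, 134.8], 63), ([18.0, 142.0], 126), ([412.3, 142.1], 28), ([56.2, 152.9], 100), ([330.5, 180.0], 75), ([374.6, 217.6], 165), ([306.8, 224.7], 136), ([247.8, 253.6], 47), ([288.6, 275.1], 54), ([219.5, 310.4], 175)]
```

View pics/crop.png

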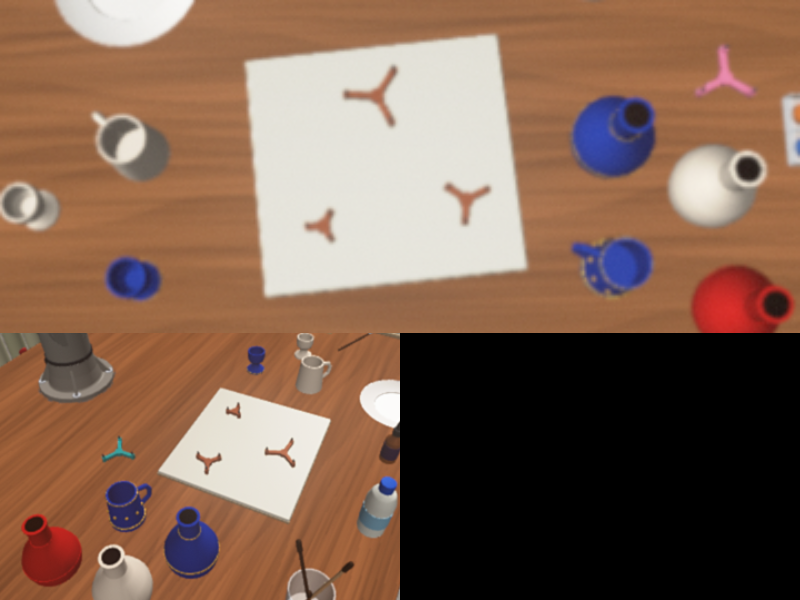

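The crop confirms the three dark blue pieces and the three reddish stilts on the shelf. Next I fit their poses from the silhouettes.

```bash
cat >> h.py <<'E'
def starsil(c,R,rp,x,y,yaw,z0=.036,hb=.009):
    m=np.zeros((400*S,640*S),np.uint8)
    for k in range(3):
        a=yaw+k*2*np.pi/3;d=np.array([np.cos(a),np.sin(a)]);n=np.array([-d[1],d[0]])*.0035
        b=np.array([x,y]);pts=[b+n,b-n,b+d*R+n,b+d*R-n]
        X=np.array([[*p,z0+h] for p in pts for h in(0,hb)])
        cv2.fillConvexPoly(m,cv2.convexHull(np.float32(proj(c,X)*S+S/2-.5)).astype(np.int32),1)
        q=proj(c,[[*(b+d*rp),z0+hb],[*(b+d*rp),z0+.022]])*S
        cv2.polylines(m,[q.astype(np.int32)],False,1,thickness=4)
    return cv2.resize(m*255,(640,400),interpolation=cv2.INTER_AREA)/255.
def region(m,box,close=0):
    o=np.zeros_like(m);u,v,w=box;o[v-w:v+w,u-w:u+w]=m[v-w:v+w,u-w:u+w]
    if close:
        o=cv2.morphologyEx(np.pad(o,20),cv2.MORPH_CLOSE,cv2.getStructuringElement(2,(close,close)))[20:-20,20:-20]
    return o.astype(float)
def fit(masks,model,x0,step):
    f=lambda q:sum(((model(c,*q)-m)**2).sum()/m.sum() for c,m in masks.items())
    sim=np.vstack([x0]+[np.array(x0)+np.eye(len(x0))[i]*step[i] for i in range(len(x0))])
    r=minimize(f,x0,method="Nelder-Mead",options=dict(initial_simplex=sim,xatol=1e-4,fatol=1e-4,maxiter=150));return r.x,r.fun
E
cat > m.py <<'E'
from h import *
t=cv2.imread("pics/top0.png")[:,:,::-1].copy();s=cv2.imread("pics/scene0.png")[:,:,::-1].copy()
B={"top":blue(t),"scene":blue(s)};C={"top":clay(t),"scene":clay(s)}
def run(n,M,boxes,model,z,extra=None,close=0):
    ms={c:region(M[c],b,close) for c,b in boxes.items()}
    x0=unproj("top",np.array(boxes["top"][:2]),z)
    for ks in(["top","scene"],["top"],["scene"]):
        best=min((fit({k:ms[k] for k in ks},model,[*x0]+([e] if e is not None else []),[.01,.01,.2]) for e in (extra or [None])),key=lambda r:r[1])
        print(n,ks,np.round(best[0],4),round(best[1],3),flush=True)
run("egg",B,{"top":(209,220,22),"scene":(350,134,20)},lambda c,x,y:sil(c,EGG,x,y,0),.03,close=5)
run("mug",B,{"top":(428,213,21),"scene":(236,265,30)},lambda c,x,y,a:sil(c,MUG,x,y,0,a),.04,[0.5,1.5,2.2],close=7)
run("vase",B,{"top":(427,156,24),"scene":(291,297,36)},lambda c,x,y:sil(c,VASE,x,y,0),.04,close=15)
for n,R,rp,b in(("sS",.022,.018,{"top":(295,197,12),"scene":(331,180,14)}),("sM",.031,.027,{"top":(360,185,16),"scene":(307,225,18)}),("sL",.042,.038,{"top":(319,138,20),"scene":(374,217,24)})):
    run(n,C,b,lambda c,x,y,a:starsil(c,R,rp,x,y,a),.04,[0,.7,1.4])
E
python3 m.py
```

```text
egg ['top', 'scene'] [0.4248 0.2955] 0.512
egg ['top'] [0.4254 0.2935] 0.242
egg ['scene'] [0.4244 0.3012] 0.25
mug ['top', 'scene'] [ 0.4284 -0.2946  1.1865] 0.452
mug ['top'] [ 0.4281 -0.2951  1.179 ] 0.318
mug ['scene'] [ 0.4287 -0.293   2.3299] 0.196
vase ['top', 'scene'] [ 0.5907 -0.3013] 0.287
vase ['top'] [ 0.591  -0.3055] 0.193
vase ['scene'] [ 0.5913 -0.3013] 0.095
sS ['top', 'scene'] [0.485  0.0603 1.6021] 0.641
sS ['top'] [0.4846 0.0596 1.6002] 0.377
sS ['scene'] [0.4836 0.0617 1.5898] 0.22
sM ['top', 'scene'] [ 0.5133 -0.1148  0.9394] 0.466
sM ['top'] [ 0.5132 -0.1157  0.9388] 0.251
sM ['scene'] [ 0.5128 -0.1137  0.951 ] 0.155
sL ['top', 'scene'] [ 0.6467 -0.0088  1.5016] 0.541
sL ['top'] [ 0.647  -0.0095  1.489 ] 0.242
sL ['scene'] [ 0.6461 -0.0064  1.4937] 0.214
```

Run:
```python
from h import *
out=[]
im={c:cv2.imread(f"pics/{c}0.png") for c in("top","scene")}
for n,sh,x,y,yaw,bt,bs in(("e",EGG,.425,.2945,None,(209,220),(350,134)),("m",MUG,.4284,-.2946,1.187,(428,213),(240,265)),("v",VASE,.591,-.302,None,(427,156),(291,297))):
    row=[]
    for c,b in(("top",bt),("scene",bs)):
        m=(sil(c,sh,x,y,0,yaw)>.5).astype(np.uint8);u,v=b;w=40
        I=cv2.resize(im[c][v-w:v+w,u-w:u+w],(290,290),interpolation=cv2.INTER_CUBIC)
        M=cv2.resize(m[v-w:v+w,u-w:u+w],(290,290))
        cs,_=cv2.findContours(M,cv2.RETR_LIST,cv2.CHAIN_APPROX_NONE);cv2.drawContours(I,cs,-1,(0,255,255),1);row.append(I)
    out.append(np.vstack(row))
cv2.imwrite("pics/ov.png",np.hstack(out)[:, :870][:580]); 
I=cv2.imread("pics/ov.png");cv2.imwrite("pics/ov.png",cv2.resize(I,(800,533)))
```

```text
(no output)
```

View pics/ov.png

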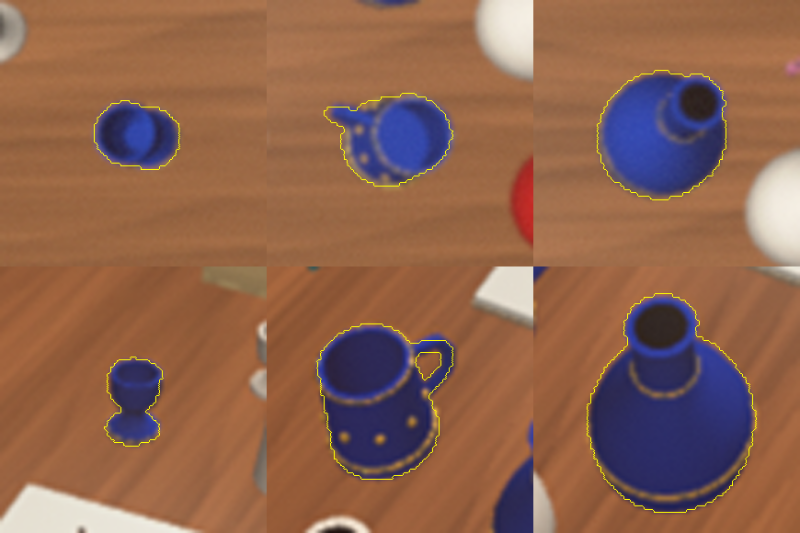

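Emit:
apply_moves([
  [[-1, -3.5, -1.7, 0.5, 0, 0, 7.7], [-1, -7, -3.3, 1, 0, 0, 15.4], [-1, -10.4, -5, 1.5, 0, 0, 23.1], [-1, -13.9, -6.7, 2, 0, 0, 30.8], [-1, -17.4, -8.4, 2.5, 0, 0, 38.5], [-1, -20.9, -10, 3, 0, 0, 46.2], [-1, -24.4, -11.7, 3.5, 0, 0, 53.9], [-1, -27.8, -13.4, 4, 0, 0, 61.6], [-1, -31.3, -15, 4.5, 0, 0, 69.3], [-1, -34.8, -16.7, 5, 0, 0, 77]],
])

```text
time_s: 2.1
ee_pos: [0.4265, 0.2938, 0.2034]
tool_rot: [180.0, -0.0, 89.7]
wrist_force: [-0.1, 0.9, -0.9]
finger_gap: 0.0857
finger_force: 0.0
```

Emit:
apply_moves([
  [[-1, 0, -0.05, 2, 0, 0, 0], [-1, 0, -0.1, 4, 0, 0, 0], [-1, 0, -0.1, 6, 0, 0, 0], [-1, 0, -0.1, 8, 0, 0, 0], [-1, 0, -0.1, 10, 0, 0, 0], [-1, 0, -0.1, 11.5, 0, 0, 0], [-1, 0, -0.1, 13, 0, 0, 0], [-1, 0, -0.1, 14, 0, 0, 0], [-1, 0, -0.1, 14.5, 0, 0, 0], [-1, 0, -0.1, 14.5, 0, 0, 0]],
])

```text
time_s: 3.1
ee_pos: [0.4242, 0.2944, 0.0579]
tool_rot: [-180.0, 0.0, 90.0]
wrist_force: [0.8, 0.7, -0.1]
finger_gap: 0.0854
finger_force: 0.0
```

Run:
```python
from h import *
t=arm.read_camera("top");s=arm.read_camera("scene")
a=cv2.resize(t[150:290,130:300],(400,330));b=cv2.resize(s[60:200,270:440],(400,330))
cv2.imwrite("pics/g1.png",np.hstack([a,b])[:,:,::-1]);print(arm.read_state()["ee_pos"],arm.read_state()["tool_rot"])
```

```text
[0.42496754 0.29488627 0.05886335] [ 1.79944949e+02 -4.34180931e-02  8.99534717e+01]
```

View pics/g1.png

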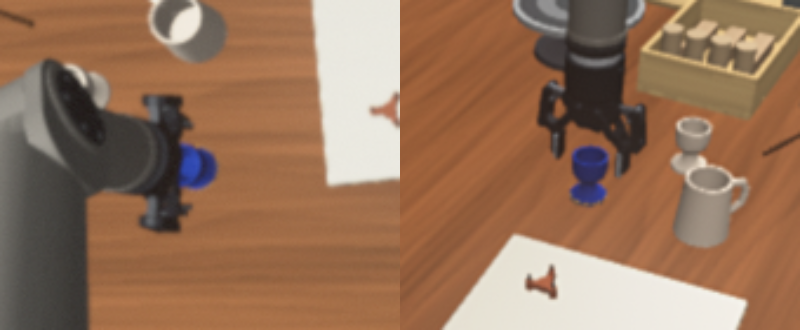

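The fingers straddle the egg cup, whose rim in the right crop is at about (590,160). Closing now.

Emit:
apply_moves([
  [[-0.4, 0, 0, 0, 0, 0, 0], [-0.2, 0, 0, 0, 0, 0, 0], [0, 0, 0, 0, 0, 0, 0], [0.3, 0, 0, 0, 0, 0, 0], [0.6, 0, 0, 0, 0, 0, 0], [1, 0, 0, 0, 0, 0, 0], [1, 0, 0, 0, 0, 0, 0], [1, 0, 0, 0, 0, 0, 0], [1, 0, 0, 0, 0, 0, 0], [1, 0, 0, 0, 0, 0, 0]],
])

```text
time_s: 4.2
ee_pos: [0.425, 0.2949, 0.0592]
tool_rot: [179.9, -0.1, 89.9]
wrist_force: [-0.3, -0.5, 6.8]
finger_gap: 0.0456
finger_force: 60.9
```

Emit:
apply_moves([
  [[1, 0, 0, -0.5, 0, 0, 0], [1, 0, 0, -1, 0, 0, 0], [1, 0, 0, -2, 0, 0, 0], [1, 0, 0, -3, 0, 0, 0], [1, 0, 0, -5, 0, 0, 0], [1, 0, 0, -7, 0, 0, 0], [1, 0, 0, -9, 0, 0, 0], [1, 0, 0, -10, 0, 0, 0], [1, 0, 0, -10, 0, 0, 0], [1, 0, 0, -10, 0, 0, 0]],
])

```text
time_s: 5.2
ee_pos: [0.4241, 0.2944, 0.158]
tool_rot: [-180.0, 0.0, 90.0]
wrist_force: [-1.0, 0.4, -0.4]
finger_gap: 0.0462
finger_force: 61.5
```

Run:
```python
from h import *
t=arm.read_camera("top");s=arm.read_camera("scene")
a=cv2.resize(t[150:290,130:300],(400,330));b=cv2.resize(s[40:180,270:440],(400,330))
cv2.imwrite("pics/g2.png",np.hstack([a,b])[:,:,::-1]);st=arm.read_state();print(st["ee_pos"],st["tool_rot"],st["finger_gap"])
```

```text
[0.42370071 0.29407868 0.15718671] [-1.79890755e+02  8.70719518e-02  8.99540465e+01] 0.04559617775012981
```

View pics/g2.png

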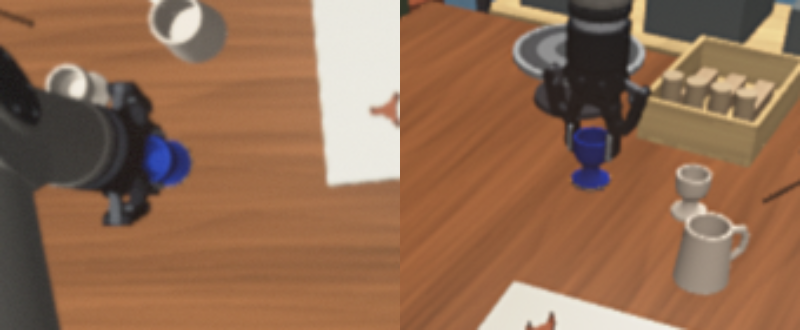

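The egg cup is lifted and looks upright; its foot is at (590,183) in the right crop. Moving above the small stilt.

Emit:
apply_moves([
  [[1, -1, 0.3, 0, 0, 0, 0], [1, -3, 0.8, 0, 0, 0, 0], [1, -6, 1.6, 0, 0, 0, 0], [1, -9, 2.3, 0, 0, 0, 0], [1, -12.5, 3.2, 0, 0, 0, 0], [1, -16, 4.1, 0, 0, 0, 0], [1, -19, 5, 0, 0, 0, 0], [1, -21.5, 5.6, 0, 0, 0, 0], [1, -23, 6, 0.5, 0, 0, 0], [1, -23.4, 6.1, 1, 0, 0, 0]],
])

```text
time_s: 6.3
ee_pos: [0.4854, 0.0568, 0.1479]
tool_rot: [-180.0, 0.1, 89.6]
wrist_force: [-0.2, 1.0, -0.5]
finger_gap: 0.046
finger_force: 61.4
```

```bash
cat >> h.py <<'E'
def check(shape,zoff,boxw,fn,yaw=None,close=0,xy=None):
    """fit held/placed piece seen by the cameras: pose x,y with foot at z, on lower visible rows"""
    st=arm.read_state();print("tcp",np.round(st["ee_pos"],4),np.round(st["tool_rot"],2),st["finger_gap"],"t",st["time_s"])
    x,y,z=st["ee_pos"]; z=zoff if xy is not None else z-zoff
    if xy is not None:x,y=xy
    tiles=[]
    for c in("top","scene"):
        im=arm.read_camera(c);pr=sil(c,shape,x,y,z,yaw);vs,us=np.nonzero(pr>.5)
        u,v=int(us.mean()),int(vs.mean());m=blue(im);b=(u,v,boxw);reg=region(m,b,close)
        r=min((((np.roll(pr,(i,j),(0,1))*0+np.roll(pr,(i,j),(0,1))-reg)**2).sum(),(j,i)) for i in range(-6,7) for j in range(-6,7))
        print(c,"pix shift obs-pred",r[1],"err",round(r[0]/pr.sum(),3))
        w=boxw+12;I=cv2.resize(im[max(v-w,0):v+w,u-w:u+w],(400,400),interpolation=cv2.INTER_CUBIC)[:,:,::-1].copy()
        M=cv2.resize((pr>.5).astype(np.uint8)[max(v-w,0):v+w,u-w:u+w],(400,400))
        cs,_=cv2.findContours(M,0,cv2.CHAIN_APPROX_NONE);cv2.drawContours(I,cs,-1,(0,255,255),1);tiles.append(I)
    cv2.imwrite(f"pics/{fn}.png",np.hstack(tiles))
E
python3 -c "
from h import *
check(EGG,.0587,24,'c1')"
```

```text
tcp [0.4854 0.0568 0.1479] [-1.7999e+02  1.0000e-01  8.9640e+01] 0.04604054717597739 t 6.3
top pix shift obs-pred (-1, 0) err 0.916
scene pix shift obs-pred (0, -1) err 0.404
```

View pics/c1.png

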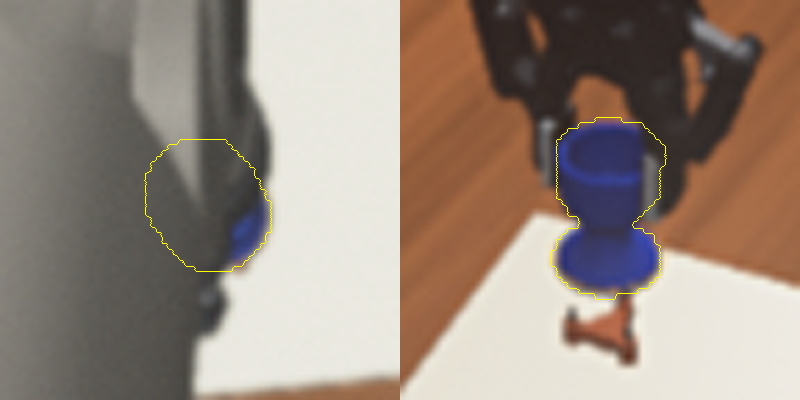

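The held cup matches the predicted outline in the scene view (pixels about (610,210) in the crop) and is upright. Lowering.

Emit:
apply_moves([
  [[1, 0, 0, 0, 0, 0, 0], [1, 0, 0, 0.3, 0, 0, 0], [1, 0, 0, 0.8, 0, 0, 0], [1, 0, 0, 1.3, 0, 0, 0], [1, 0, 0, 1.8, 0, 0, 0], [1, 0, 0, 2.2, 0, 0, 0], [1, 0, 0, 2.5, 0, 0, 0], [1, 0, 0, 2.7, 0, 0, 0], [1, 0, 0, 2.7, 0, 0, 0], [1, 0, 0, 2.7, 0, 0, 0]],
])

```text
time_s: 7.4
ee_pos: [0.4855, 0.0605, 0.1214]
tool_rot: [180.0, -0.0, 89.9]
wrist_force: [0.8, -0.1, -0.9]
finger_gap: 0.0456
finger_force: 61.4
```

Emit:
apply_moves([
  [[1, 0, 0, 0.05, 0, 0, 0], [1, 0, 0, 0.1, 0, 0, 0], [1, 0, 0, 0.15, 0, 0, 0], [1, 0, 0, 0.2, 0, 0, 0], [1, 0, 0, 0.25, 0, 0, 0], [1, 0, 0, 0.3, 0, 0, 0], [1, 0, 0, 0.35, 0, 0, 0], [1, 0, 0, 0.4, 0, 0, 0], [1, 0, 0, 0.4, 0, 0, 0], [1, 0, 0, 0.4, 0, 0, 0]],
])

```text
time_s: 8.4
ee_pos: [0.4853, 0.0605, 0.1173]
tool_rot: [-180.0, -0.0, 90.0]
wrist_force: [0.0, 0.5, -0.2]
finger_gap: 0.0457
finger_force: 61.4
```

Emit:
apply_moves([
  [[1, 0, 0, 0.03, 0, 0, 0], [1, 0, 0, 0.06, 0, 0, 0], [1, 0, 0, 0.09, 0, 0, 0], [1, 0, 0, 0.12, 0, 0, 0], [1, 0, 0, 0.12, 0, 0, 0], [1, 0, 0, 0.12, 0, 0, 0], [1, 0, 0, 0.12, 0, 0, 0], [1, 0, 0, 0.12, 0, 0, 0], [1, 0, 0, 0.12, 0, 0, 0], [1, 0, 0, 0.12, 0, 0, 0]],
])

```text
time_s: 9.4
ee_pos: [0.4855, 0.0606, 0.1169]
tool_rot: [180.0, -0.0, 90.0]
wrist_force: [-1.7, 0.9, 5.5]
finger_gap: 0.0459
finger_force: 62.0
```

Contact. Releasing.

Emit:
apply_moves([
  [[0.1, 0, 0, 0, 0, 0, 0], [0, 0, 0, 0, 0, 0, 0], [-0.2, 0, 0, 0, 0, 0, 0], [-0.4, 0, 0, 0, 0, 0, 0], [-0.6, 0, 0, 0, 0, 0, 0], [-0.8, 0, 0, 0, 0, 0, 0], [-0.8, 0, 0, 0, 0, 0, 0], [-0.8, 0, 0, 0, 0, 0, 0], [-0.8, 0, 0, 0, 0, 0, 0], [-0.8, 0, 0, 0, 0, 0, 0]],
])

```text
time_s: 10.4
ee_pos: [0.4853, 0.0605, 0.1161]
tool_rot: [180.0, 0.0, 90.0]
wrist_force: [-1.0, 0.9, 0.1]
finger_gap: 0.077
finger_force: 0.0
```

Emit:
apply_moves([
  [[-0.8, 0, 0, -0.5, 0, 0, 0], [-0.8, 0, 0, -1.5, 0, 0, 0], [-0.8, 0, 0, -3, 0, 0, 0], [-0.8, 0, 0, -4.5, 0, 0, 0], [-0.8, 0, 0, -6, 0, 0, 0], [-0.8, 0, 0, -8, 0, 0, 0], [-0.8, 0, 0, -9.5, 0, 0, 0], [-0.9, 0, 0, -11, 0, 0, 0], [-1, 0, 0, -12, 0, 0, 0], [-1, 0, 0, -12, 0, 0, 0]],
])

```text
time_s: 11.4
ee_pos: [0.4865, 0.0605, 0.2381]
tool_rot: [179.8, -0.1, 89.9]
wrist_force: [0.8, -0.9, -0.1]
finger_gap: 0.0856
finger_force: 0.0
```

Emit:
apply_moves([
  [[-1, -3.5, -0.6, 0, 0, 0, 2], [-1, -7, -1.1, 0, 0, 0, 4], [-1, -10.5, -1.7, 0, 0, 0, 6], [-1, -14.5, -2.3, 0, 0, 0, 8], [-1, -18.5, -3, 0, 0, 0, 11], [-1, -22.5, -3.6, 0.5, 0, 0, 14], [-1, -26.5, -4.3, 1, 0, 0, 17], [-1, -30, -4.8, 2, 0, 0, 19], [-1, -33.5, -5.4, 3, 0, 0, 21], [-1, -35.5, -5.7, 3.5, 0, 0, 22]],
])

```text
time_s: 12.4
ee_pos: [0.4257, -0.2973, 0.1998]
tool_rot: [-179.9, 0.1, 67.6]
wrist_force: [-0.6, 0.6, 0.1]
finger_gap: 0.0855
finger_force: 0.0
```

```bash
python3 -c "
from h import *
check(EGG,.058,24,'c2',xy=(.485,.0605))"
```

```text
tcp [ 0.4257 -0.2973  0.1998] [-1.7987e+02  1.1000e-01  6.7650e+01] 0.08553790749896104 t 12.4
top pix shift obs-pred (-1, -1) err 0.431
scene pix shift obs-pred (0, -1) err 0.507
```

View pics/c2.png

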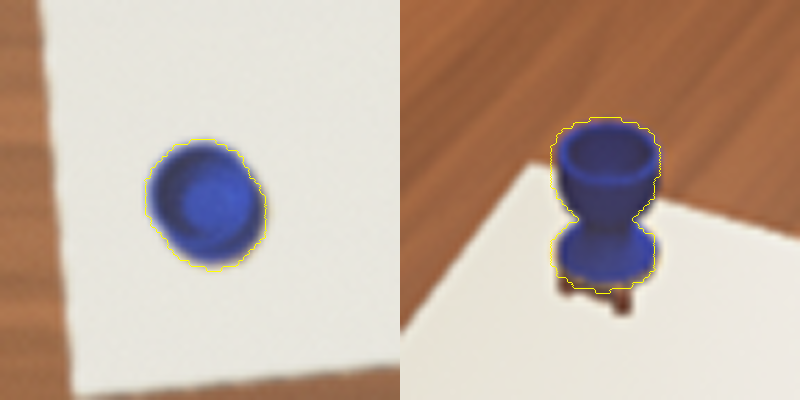

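The egg cup stands upright and centred on the small stilt. Descending on the mug.

Emit:
apply_moves([
  [[-1, 0, 0, 1.5, 0, 0, 0], [-1, 0, 0, 3, 0, 0, 0], [-1, 0, 0, 4.5, 0, 0, 0], [-1, 0, 0, 6, 0, 0, 0], [-1, 0, 0, 7.5, 0, 0, 0], [-1, 0, 0, 9, 0, 0, 0], [-1, 0, 0, 9, 0, 0, 0], [-1, 0, 0, 9, 0, 0, 0], [-1, 0, 0, 9, 0, 0, 0], [-1, 0, 0, 9, 0, 0, 0]],
])

```text
time_s: 13.5
ee_pos: [0.4287, -0.2946, 0.112]
tool_rot: [179.9, 0.0, 68.0]
wrist_force: [0.2, -0.6, -0.6]
finger_gap: 0.0854
finger_force: 0.0
```

Well centred; going the rest of the way down, then closing.

Emit:
apply_moves([
  [[-1, 0, 0, 1, 0, 0, 0], [-1, 0, 0, 2, 0, 0, 0], [-1, 0, 0, 3, 0, 0, 0], [-1, 0, 0, 4, 0, 0, 0], [-1, 0, 0, 5, 0, 0, 0], [-1, 0, 0, 5.4, 0, 0, 0], [-1, 0, 0, 5.4, 0, 0, 0], [-0.8, 0, 0, 5.4, 0, 0, 0], [-0.7, 0, 0, 5.4, 0, 0, 0], [-0.6, 0, 0, 5.4, 0, 0, 0]],
])

```text
time_s: 14.5
ee_pos: [0.4284, -0.2947, 0.0576]
tool_rot: [179.9, 0.0, 68.0]
wrist_force: [-0.3, -0.2, 0.5]
finger_gap: 0.0684
finger_force: 0.0
```

Emit:
apply_moves([
  [[-0.4, 0, 0, 0, 0, 0, 0], [-0.2, 0, 0, 0, 0, 0, 0], [0, 0, 0, 0, 0, 0, 0], [0.3, 0, 0, 0, 0, 0, 0], [0.6, 0, 0, 0, 0, 0, 0], [1, 0, 0, 0, 0, 0, 0], [1, 0, 0, 0, 0, 0, 0], [1, 0, 0, 0, 0, 0, 0], [1, 0, 0, 0, 0, 0, 0], [1, 0, 0, 0, 0, 0, 0]],
])

```text
time_s: 15.5
ee_pos: [0.4283, -0.2947, 0.0585]
tool_rot: [179.9, -0.0, 67.9]
wrist_force: [-1.7, 1.7, 7.3]
finger_gap: 0.0628
finger_force: 65.3
```

Emit:
apply_moves([
  [[1, 0, 0, -0.3, 0, 0, 0], [1, 0, 0, -0.8, 0, 0, 0], [1, 0, 0, -1.5, 0, 0, 0], [1, 0, 0, -3, 0, 0, 0], [1, 0, 0, -4.5, 0, 0, 0], [1, 0, 0, -6.5, 0, 0, 0], [1, 0, 0, -8.5, 0, 0, 0], [1, 0, 0, -10, 0, 0, 0], [1, 0, 0, -10, 0, 0, 0], [1, 0, 0, -10, 0, 0, 0]],
])

```text
time_s: 16.5
ee_pos: [0.4279, -0.2942, 0.1569]
tool_rot: [-180.0, -0.0, 68.0]
wrist_force: [0.4, 1.0, -3.3]
finger_gap: 0.0631
finger_force: 66.1
```

Emit:
apply_moves([
  [[1, 0.8, 0.05, 0, 0, 0, 0], [1, 2.5, 0.15, 0, 0, 0, 0], [1, 5, 0.3, 0, 0, 0, 0], [1, 8, 0.45, 0, 0, 0, 0], [1, 11, 0.65, 0, 0, 0, 0], [1, 14, 0.8, 0, 0, 0, 0], [1, 16.5, 0.95, 0, 0, 0, 0], [1, 18.5, 1.1, 0, 0, 0, 0], [1, 19.8, 1.15, 0, 0, 0, 0], [1, 19.8, 1.15, 0, 0, 0, 0]],
])

```text
time_s: 17.5
ee_pos: [0.5134, -0.1121, 0.156]
tool_rot: [-179.9, -0.0, 68.2]
wrist_force: [0.5, 0.4, -3.0]
finger_gap: 0.063
finger_force: 66.2
```

```bash
python3 -c "
from h import *
check(MUG,.0582,34,'c3',yaw=1.187,close=7)"
```

```text
tcp [ 0.5134 -0.1121  0.156 ] [-1.7988e+02 -5.0000e-02  6.8220e+01] 0.06301566769755176 t 17.5
top pix shift obs-pred (-6, -4) err 0.978
scene pix shift obs-pred (-2, 0) err 0.705
```

View pics/c3.png

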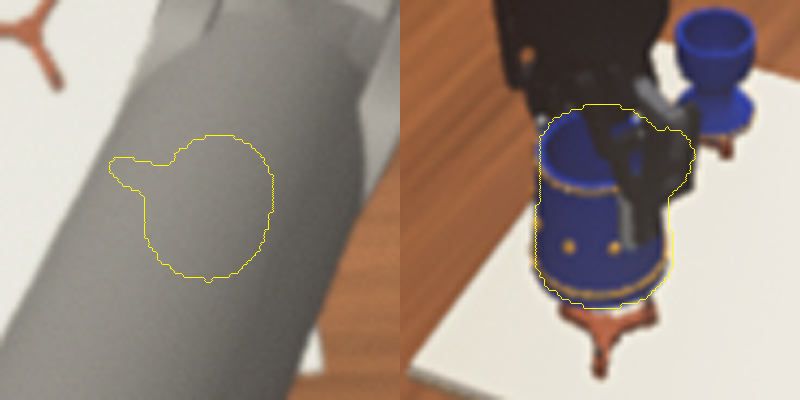

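The held mug matches its prediction and stands upright over the medium stilt. Lowering.

Emit:
apply_moves([
  [[1, 0, 0, 0, 0, 0, 0], [1, 0, 0, 0.5, 0, 0, 0], [1, 0, 0, 1, 0, 0, 0], [1, 0, 0, 1.7, 0, 0, 0], [1, 0, 0, 2.4, 0, 0, 0], [1, 0, 0, 3, 0, 0, 0], [1, 0, 0, 3.4, 0, 0, 0], [1, 0, 0, 3.6, 0, 0, 0], [1, 0, 0, 3.6, 0, 0, 0], [1, 0, 0, 3.6, 0, 0, 0]],
])

```text
time_s: 18.6
ee_pos: [0.5132, -0.1153, 0.1213]
tool_rot: [180.0, -0.0, 68.0]
wrist_force: [0.8, -0.6, -2.7]
finger_gap: 0.063
finger_force: 66.1
```

Emit:
apply_moves([
  [[1, 0, 0, 0.05, 0, 0, 0], [1, 0, 0, 0.1, 0, 0, 0], [1, 0, 0, 0.15, 0, 0, 0], [1, 0, 0, 0.2, 0, 0, 0], [1, 0, 0, 0.25, 0, 0, 0], [1, 0, 0, 0.3, 0, 0, 0], [1, 0, 0, 0.35, 0, 0, 0], [1, 0, 0, 0.4, 0, 0, 0], [1, 0, 0, 0.4, 0, 0, 0], [1, 0, 0, 0.4, 0, 0, 0]],
])

```text
time_s: 19.6
ee_pos: [0.513, -0.1152, 0.1171]
tool_rot: [-180.0, 0.0, 68.0]
wrist_force: [0.6, -0.2, -2.7]
finger_gap: 0.0632
finger_force: 66.1
```

Emit:
apply_moves([
  [[1, 0, 0, 0.03, 0, 0, 0], [1, 0, 0, 0.06, 0, 0, 0], [1, 0, 0, 0.09, 0, 0, 0], [1, 0, 0, 0.12, 0, 0, 0], [1, 0, 0, 0.12, 0, 0, 0], [1, 0, 0, 0.12, 0, 0, 0], [1, 0, 0, 0.12, 0, 0, 0], [1, 0, 0, 0.12, 0, 0, 0], [1, 0, 0, 0.12, 0, 0, 0], [1, 0, 0, 0.12, 0, 0, 0]],
])

```text
time_s: 20.6
ee_pos: [0.5131, -0.1153, 0.1164]
tool_rot: [180.0, -0.0, 68.0]
wrist_force: [-2.8, 1.1, 5.7]
finger_gap: 0.0627
finger_force: 67.3
```

Contact. Releasing and rising.

Emit:
apply_moves([
  [[-0.4, 0, 0, 0, 0, 0, 0], [-0.5, 0, 0, 0, 0, 0, 0], [-0.6, 0, 0, 0, 0, 0, 0], [-0.7, 0, 0, 0, 0, 0, 0], [-0.8, 0, 0, 0, 0, 0, 0], [-0.9, 0, 0, 0, 0, 0, 0], [-1, 0, 0, 0, 0, 0, 0], [-1, 0, 0, 0, 0, 0, 0], [-1, 0, 0, 0, 0, 0, 0], [-1, 0, 0, 0, 0, 0, 0]],
])

```text
time_s: 21.6
ee_pos: [0.513, -0.1153, 0.1159]
tool_rot: [180.0, -0.0, 68.0]
wrist_force: [0.6, 0.1, 0.8]
finger_gap: 0.0851
finger_force: 0.0
```

Emit:
apply_moves([
  [[-1, 0, 0, -0.5, 0, 0, 0], [-1, 0, 0, -1.5, 0, 0, 0], [-1, 0, 0, -3, 0, 0, 0], [-1, 0, 0, -4.5, 0, 0, 0], [-1, 0, 0, -6, 0, 0, 0], [-1, 0, 0, -8, 0, 0, 0], [-1, 0, 0, -10, 0, 0, 0], [-1, 0, 0, -12, 0, 0, 0], [-1, 0, 0, -13.5, 0, 0, 0], [-1, 0, 0, -13.5, 0, 0, 0]],
])

```text
time_s: 22.6
ee_pos: [0.5145, -0.1161, 0.254]
tool_rot: [179.7, -0.1, 67.9]
wrist_force: [-0.4, -1.0, -0.5]
finger_gap: 0.0856
finger_force: 0.0
```

Emit:
apply_moves([
  [[-1, -1, 1, 0, 0, 0, 0], [-1, -3, 3, 0, 0, 0, 0], [-1, -5, 5, 0, 0, 0, 0], [-1, -7, 7, 0, 0, 0, 0], [-1, -9, 9, 0, 0, 0, 0], [-1, -11, 11, 0, 0, 0, 0], [-1, -13, 13, 0, 0, 0, 0], [-1, -14.4, 14.2, 0, 0, 0, 0], [-1, -14.4, 14.2, 1, 0, 0, 0], [-1, -14.4, 14.2, 2, 0, 0, 0]],
])

```text
time_s: 23.6
ee_pos: [0.5901, -0.3017, 0.2295]
tool_rot: [-179.9, -0.0, 67.9]
wrist_force: [-0.5, 0.7, 0.5]
finger_gap: 0.0856
finger_force: 0.0
```

```bash
python3 -c "
from h import *
check(MUG,.058,34,'c4',yaw=1.187,close=7,xy=(.513,-.115))"
```

```text
tcp [ 0.5901 -0.3017  0.2295] [-1.7992e+02 -4.0000e-02  6.7910e+01] 0.08558766899013155 t 23.6
top pix shift obs-pred (1, -1) err 0.299
scene pix shift obs-pred (6, -6) err 0.61
```

View pics/c4.png

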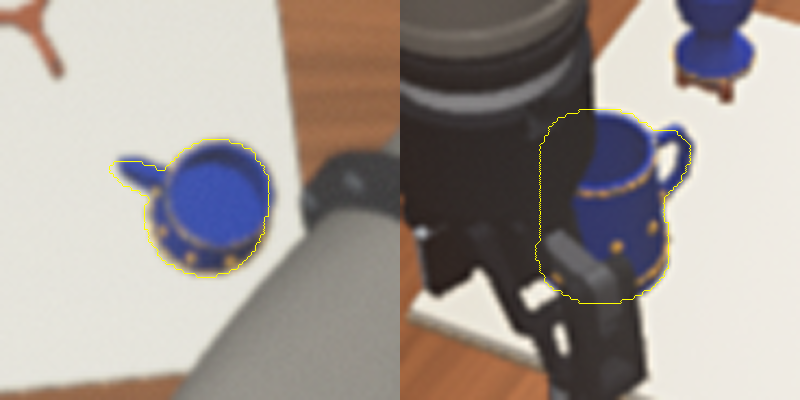

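The mug stands centred and upright on its stilt, with the handle at (125,170) in the crop. Descending on the vase neck.

Emit:
apply_moves([
  [[-1, 0, 0, 1.5, 0, 0, 0], [-1, 0, 0, 3, 0, 0, 0], [-1, 0, 0, 4.5, 0, 0, 0], [-1, 0, 0, 6, 0, 0, 0], [-1, 0, 0, 7.5, 0, 0, 0], [-1, 0, 0, 9, 0, 0, 0], [-1, 0, 0, 10.5, 0, 0, 0], [-1, 0, 0, 11.8, 0, 0, 0], [-1, 0, 0, 12.3, 0, 0, 0], [-1, 0, 0, 12.3, 0, 0, 0]],
])

```text
time_s: 24.7
ee_pos: [0.5901, -0.3017, 0.1067]
tool_rot: [-179.9, -0.0, 67.9]
wrist_force: [0.3, -0.5, -1.0]
finger_gap: 0.0856
finger_force: 0.0
```

```bash
python3 -c "
from h import *
check(VASE,0,40,'c5',close=15,xy=(.591,-.302))"
```

```text
tcp [ 0.5901 -0.3017  0.1067] [-1.799e+02 -1.000e-02  6.794e+01] 0.08557997595870803 t 24.7
top pix shift obs-pred (-6, -6) err 0.984
scene pix shift obs-pred (0, 0) err 0.3
```

View pics/c5.png

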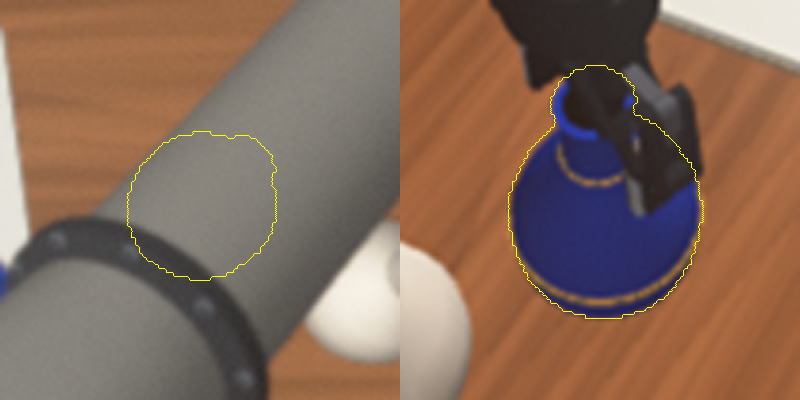

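The vase hasn't moved and the fingers straddle its neck. Raising 3 mm to clear the shoulder, then closing.

Emit:
apply_moves([
  [[-0.8, 0, 0, -0.3, 0, 0, 0], [-0.6, 0, 0, -0.3, 0, 0, 0], [-0.4, 0, 0, -0.3, 0, 0, 0], [-0.2, 0, 0, -0.3, 0, 0, 0], [-0.1, 0, 0, -0.3, 0, 0, 0], [0, 0, 0, -0.3, 0, 0, 0], [0, 0, 0, -0.3, 0, 0, 0], [0.05, 0, 0, -0.3, 0, 0, 0], [0.1, 0, 0, -0.3, 0, 0, 0], [0.1, 0, 0, -0.3, 0, 0, 0]],
])

```text
time_s: 25.8
ee_pos: [0.5909, -0.3021, 0.1111]
tool_rot: [180.0, 0.0, 68.0]
wrist_force: [0.4, -0.8, 0.3]
finger_gap: 0.0385
finger_force: 11.5
```

Emit:
apply_moves([
  [[0.2, 0, 0, 0, 0, 0, 0], [0.3, 0, 0, 0, 0, 0, 0], [0.4, 0, 0, 0, 0, 0, 0], [0.6, 0, 0, 0, 0, 0, 0], [0.8, 0, 0, 0, 0, 0, 0], [1, 0, 0, 0, 0, 0, 0], [1, 0, 0, 0, 0, 0, 0], [1, 0, 0, 0, 0, 0, 0], [1, 0, 0, 0, 0, 0, 0], [1, 0, 0, 0, 0, 0, 0]],
])

```text
time_s: 26.8
ee_pos: [0.5909, -0.3022, 0.1114]
tool_rot: [179.9, 0.0, 68.0]
wrist_force: [1.4, 1.2, 5.4]
finger_gap: 0.0372
finger_force: 56.3
```

Emit:
apply_moves([
  [[1, 0, 0, -0.1, 0, 0, 0], [1, 0, 0, -0.2, 0, 0, 0], [1, 0, 0, -0.3, 0, 0, 0], [1, 0, 0, -0.4, 0, 0, 0], [1, 0, 0, -0.5, 0, 0, 0], [1, 0, 0, -0.6, 0, 0, 0], [1, 0, 0, -0.7, 0, 0, 0], [1, 0, 0, -0.8, 0, 0, 0], [1, 0, 0, -0.8, 0, 0, 0], [1, 0, 0, -0.8, 0, 0, 0]],
])

```text
time_s: 27.8
ee_pos: [0.5906, -0.302, 0.119]
tool_rot: [180.0, -0.0, 68.0]
wrist_force: [0.8, -0.0, -2.6]
finger_gap: 0.0369
finger_force: 57.9
```

```bash
python3 -c "
from h import *
check(VASE,.111,40,'c6',close=15)"
```

```text
tcp [ 0.5906 -0.302   0.119 ] [179.99  -0.    67.95] 0.036924851146003794 t 27.8
top pix shift obs-pred (-6, -6) err 0.984
scene pix shift obs-pred (0, 0) err 0.246
```

View pics/c6.png

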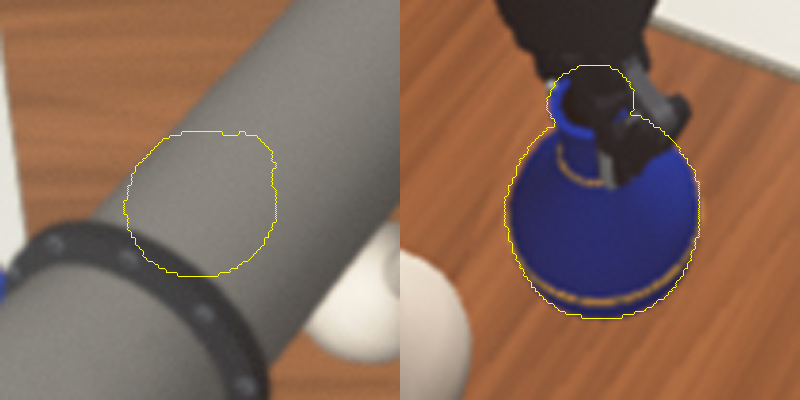

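The vase is held upright and its foot is off the table. Lifting it clear of the placed pieces.

Emit:
apply_moves([
  [[1, 0, 0, -0.5, 0, 0, 0], [1, 0, 0, -1.5, 0, 0, 0], [1, 0, 0, -3, 0, 0, 0], [1, 0, 0, -5, 0, 0, 0], [1, 0, 0, -7, 0, 0, 0], [1, 0, 0, -9, 0, 0, 0], [1, 0, 0, -11, 0, 0, 0], [1, 0, 0, -13, 0, 0, 0], [1, 0, 0, -14, 0, 0, 0], [1, 0, 0, -14.3, 0, 0, 0]],
])

```text
time_s: 28.9
ee_pos: [0.591, -0.3029, 0.2645]
tool_rot: [179.8, 0.0, 67.9]
wrist_force: [0.9, -0.6, -3.4]
finger_gap: 0.0366
finger_force: 58.1
```

Emit:
apply_moves([
  [[1, 1, -0.2, 0, 0, 0, 0], [1, 3.5, -0.7, 0, 0, 0, 0], [1, 7, -1.4, 0, 0, 0, 0], [1, 11, -2.2, 0, 0, 0, 0], [1, 15, -3, 0, 0, 0, 0], [1, 19, -3.8, 0, 0, 0, 0], [1, 23, -4.6, 0, 0, 0, 0], [1, 26.5, -5.3, 0, 0, 0, 0], [1, 28.5, -5.7, 0, 0, 0, 0], [1, 29.3, -5.85, 0, 0, 0, 0]],
])

```text
time_s: 29.9
ee_pos: [0.6461, -0.0024, 0.26]
tool_rot: [-179.8, -0.1, 68.4]
wrist_force: [-0.4, 0.6, -2.9]
finger_gap: 0.037
finger_force: 58.3
```

Emit:
apply_moves([
  [[1, 0, 0, 0, 0, 0, 0], [1, 0, 0, 1, 0, 0, 0], [1, 0, 0, 2, 0, 0, 0], [1, 0, 0, 3, 0, 0, 0], [1, 0, 0, 4, 0, 0, 0], [1, 0, 0, 5, 0, 0, 0], [1, 0, 0, 6, 0, 0, 0], [1, 0, 0, 7, 0, 0, 0], [1, 0, 0, 7, 0, 0, 0], [1, 0, 0, 7, 0, 0, 0]],
])

```text
time_s: 30.9
ee_pos: [0.6463, -0.0084, 0.1917]
tool_rot: [-180.0, 0.0, 68.0]
wrist_force: [0.5, -0.9, -2.0]
finger_gap: 0.0369
finger_force: 58.3
```

```bash
python3 -c "
from h import *
check(VASE,.111,40,'c7',close=15)"
```

```text
tcp [ 0.6463 -0.0084  0.1917] [-1.7999e+02  1.0000e-02  6.7960e+01] 0.036928397609741925 t 30.9
top pix shift obs-pred (-1, -2) err 0.565
scene pix shift obs-pred (0, 0) err 0.331
```

View pics/c7.png

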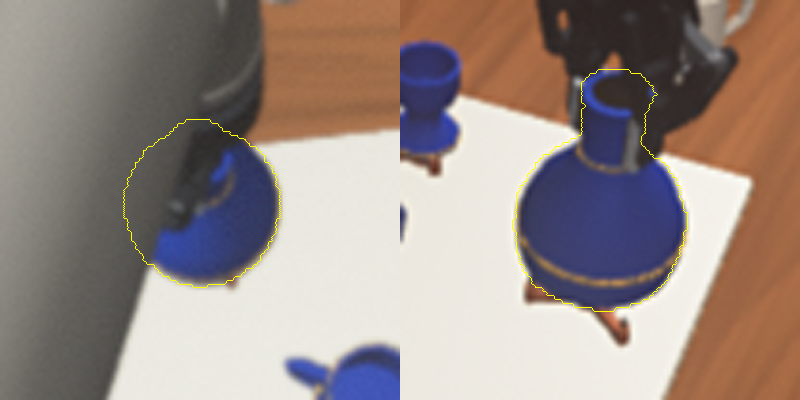

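The vase is centred over the large stilt and its outline matches the prediction. Lowering.

Emit:
apply_moves([
  [[1, 0, 0, 0.3, 0, 0, 0], [1, 0, 0, 0.6, 0, 0, 0], [1, 0, 0, 0.9, 0, 0, 0], [1, 0, 0, 1.2, 0, 0, 0], [1, 0, 0, 1.4, 0, 0, 0], [1, 0, 0, 1.6, 0, 0, 0], [1, 0, 0, 1.8, 0, 0, 0], [1, 0, 0, 1.9, 0, 0, 0], [1, 0, 0, 1.9, 0, 0, 0], [1, 0, 0, 1.9, 0, 0, 0]],
])

```text
time_s: 32.0
ee_pos: [0.6464, -0.0085, 0.173]
tool_rot: [180.0, -0.0, 68.0]
wrist_force: [0.1, -0.5, -2.9]
finger_gap: 0.0368
finger_force: 58.3
```

Emit:
apply_moves([
  [[1, 0, 0, 0.05, 0, 0, 0], [1, 0, 0, 0.1, 0, 0, 0], [1, 0, 0, 0.15, 0, 0, 0], [1, 0, 0, 0.2, 0, 0, 0], [1, 0, 0, 0.25, 0, 0, 0], [1, 0, 0, 0.28, 0, 0, 0], [1, 0, 0, 0.3, 0, 0, 0], [1, 0, 0, 0.3, 0, 0, 0], [1, 0, 0, 0.3, 0, 0, 0], [1, 0, 0, 0.3, 0, 0, 0]],
])

```text
time_s: 33.0
ee_pos: [0.6463, -0.0085, 0.1699]
tool_rot: [180.0, -0.0, 68.0]
wrist_force: [-0.0, 0.5, -2.7]
finger_gap: 0.0368
finger_force: 58.3
```

Emit:
apply_moves([
  [[1, 0, 0, 0.03, 0, 0, 0], [1, 0, 0, 0.06, 0, 0, 0], [1, 0, 0, 0.09, 0, 0, 0], [1, 0, 0, 0.12, 0, 0, 0], [1, 0, 0, 0.12, 0, 0, 0], [1, 0, 0, 0.12, 0, 0, 0], [1, 0, 0, 0.12, 0, 0, 0], [1, 0, 0, 0.12, 0, 0, 0], [1, 0, 0, 0.12, 0, 0, 0], [1, 0, 0, 0.12, 0, 0, 0]],
])

```text
time_s: 34.0
ee_pos: [0.6466, -0.0085, 0.1693]
tool_rot: [179.9, -0.0, 68.0]
wrist_force: [-0.4, 0.6, 3.9]
finger_gap: 0.037
finger_force: 57.5
```

Contact. Releasing, with the jaws fully open before rising so they clear the lip.

Emit:
apply_moves([
  [[0.15, 0, 0, 0, 0, 0, 0], [0.1, 0, 0, 0, 0, 0, 0], [0, 0, 0, 0, 0, 0, 0], [-0.2, 0, 0, 0, 0, 0, 0], [-0.4, 0, 0, 0, 0, 0, 0], [-0.6, 0, 0, 0, 0, 0, 0], [-0.8, 0, 0, 0, 0, 0, 0], [-1, 0, 0, 0, 0, 0, 0], [-1, 0, 0, 0, 0, 0, 0], [-1, 0, 0, 0, 0, 0, 0]],
])

```text
time_s: 35.0
ee_pos: [0.6463, -0.0085, 0.1687]
tool_rot: [180.0, -0.0, 68.0]
wrist_force: [0.9, -0.3, -0.2]
finger_gap: 0.0852
finger_force: 0.0
```

Emit:
apply_moves([
  [[-1, 0, 0, -0.5, 0, 0, 0], [-1, 0, 0, -1.5, 0, 0, 0], [-1, 0, 0, -3, 0, 0, 0], [-1, 0, 0, -4.5, 0, 0, 0], [-1, 0, 0, -6, 0, 0, 0], [-1, 0, 0, -7.5, 0, 0, 0], [-1, 0, 0, -9, 0, 0, 0], [-1, 0, 0, -10.5, 0, 0, 0], [-1, 0, 0, -11, 0, 0, 0], [-1, 0, 0, -11, 0, 0, 0]],
])

```text
time_s: 36.0
ee_pos: [0.6469, -0.0088, 0.2802]
tool_rot: [179.9, -0.0, 67.9]
wrist_force: [-0.3, 0.5, -0.7]
finger_gap: 0.0852
finger_force: 0.0
```

Emit:
apply_moves([
  [[-1, 2, 0, 0, 0, 0, 0], [-1, 5, 0, 0, 0, 0, 0], [-1, 9, -1, 0, 0, 0, 0], [-1, 13, -2, 0, 0, 0, 0], [-1, 17, -3, 0, 0, 0, 0], [-1, 21, -4, 0, 0, 0, 0], [-1, 24, -5, 0, 0, 0, 0], [-1, 26, -6, 0, 0, 0, 0], [-1, 27, -6, 0, 0, 0, 0], [-1, 27, -6, 0, 0, 0, 0]],
])

```text
time_s: 37.0
ee_pos: [0.6911, 0.2692, 0.2763]
tool_rot: [-179.8, -0.0, 68.3]
wrist_force: [0.0, -0.4, -0.7]
finger_gap: 0.0854
finger_force: 0.0
```

Run:
```python
from h import *
check(VASE,.058,40,'c8',close=15,xy=(.6465,-.0085))
check(MUG,.058,34,'c9',yaw=1.187,close=7,xy=(.513,-.115))
check(EGG,.058,24,'c10',xy=(.485,.0605))
i=[cv2.imread(f"pics/c{k}.png") for k in(8,9,10)]
s=arm.read_camera("top")[90:290,130:530,::-1]
r=[cv2.resize(a,(400,200)) for a in i]
cv2.imwrite("pics/fin.png",np.vstack([np.hstack([r[0],r[1]]),np.hstack([r[2],s])]))
```

```text
tcp [0.6911 0.2692 0.2763] [-1.7981e+02 -2.0000e-02  6.8290e+01] 0.08536139531791312 t 37.0
top pix shift obs-pred (-4, -2) err 0.292
scene pix shift obs-pred (0, 0) err 0.361
tcp [0.6917 0.2649 0.2773] [-1.7992e+02  9.0000e-02  6.7990e+01] 0.08551384610934255 t 37.1
top pix shift obs-pred (1, -1) err 0.341
scene pix shift obs-pred (1, -1) err 0.678
tcp [0.692  0.2633 0.2783] [-1.7997e+02  6.0000e-02  6.7860e+01] 0.08546073938531339 t 37.2
top pix shift obs-pred (-1, -1) err 0.421
scene pix shift obs-pred (1, 0) err 0.295
```

View pics/fin.png

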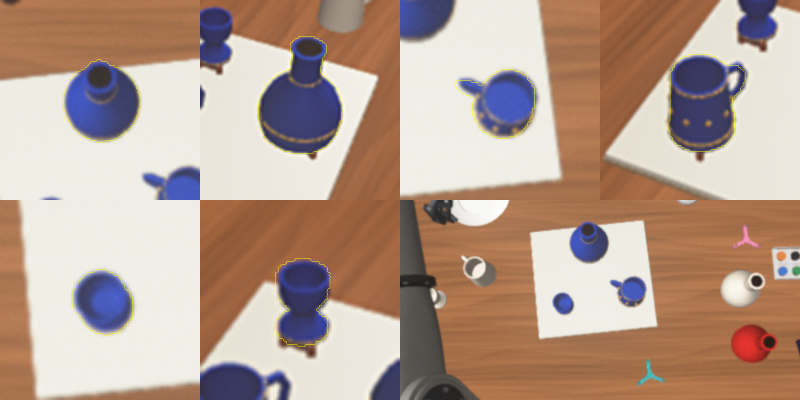

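All three blue pieces stand upright on their stilts and match the predicted outlines. The white pieces haven't moved and the robot is clear. Handing in.

```bash
python3 -c "
from station import arm
print(arm.close_job())"
```

```text
the job is handed in; nothing more can be done
None
```

I set the blue egg cup, mug and vase down gently on the small, medium and large stilts; in the last pictures all three stand upright and centred with the arm clear. I handed the job in at about 37 s; no verdict came back.

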